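# Load a plank offcut into the drilling jig and snap the sprung keeper over its end

## Task

Slide the white plank along the bed of the drilling jig until it butts against the stop screw, and press it there for half a second with a steady push of about 10 N, never as much as 20 N. Then let go and tip the spring-loaded keeper at the other end of the jig, with less than 20 N, just past its snap point and leave it to spring by itself against the end of the plank, so that it holds the plank tight on the stop; do not push on it once it has sprung over. Leave the tools lying around the jig where they are.

Things in the scene. Friction and masses are not known exactly. Their poses are not given: they have to be found in the camera images.
- jig: Drilling jig fixed to the bench: aluminium bed 315 mm long, 80 wide, 30 thick, with steel side fences and, at one end, a sprung flap (the keeper). Origin on its underside, on the centre line; x along the bed toward the keeper, y across, z up. The bed spans x -175 to +140 mm, its top is at z 30 mm.
- bed_gap (a point): On the bed's top, centre line (jig x +12.5 mm): middle of the 115 mm long stretch between the two pairs of fences, where the plank's sides are free to be gripped. The fences are 14 mm high above the bed, 7 mm thick, 50 mm apart inside, at jig x -120 to -45 mm and +70 to +135 mm.
- stop_block: Steel block fixed on the bed's end away from the keeper, 24 mm (x) by 70 by 34 high; axes as the jig's; origin at the bottom of its face toward the plank (jig x -148, z 30 mm). From that face, 11 mm above the bed, a rigid stop screw with a 17 mm round head projects by 16 to 32 mm, set differently each time and not reported. The plank's end butts on this head.
- plank: White laminated plank offcut, 270 mm long, 46 wide, 18 thick, 0.18 to 0.35 kg, loose on the jig's bed between the fences (2 mm play each side). Origin at the centre of its underside, x along its length (as the jig's x), z up. It starts 18 to 47 mm short of the stop screw, must go toward the jig's -x, and is in the keeper's way until it is home.
- keeper (a joint): Angle of the keeper flap. 0 = open, at its stop, leaning outward (jig +x) 0.73 rad from upright, where it starts; grows as it is tipped up toward the plank. Snap point about 0.78 rad: below it the spring returns it to 0, beyond it drives it on, damped, within 0.5 s, onto the plank's upper end edge, where it rests at 1.02 to 1.36 rad (plank home) pressing with about 5 to 11 N.
- keeper_hinge (a point): Middle of the keeper's hinge line, which runs across the jig (along its y) at jig x 170, z 8 mm, between two steel cheeks 18 mm high, 78 mm apart over their outsides. The keeper is a steel plate 44 mm wide and 6 thick with a round bar (12 mm diameter, 50 long) along its free edge, 92 mm from the hinge line.
- keeper_bar (a point): Middle of the axis of that polished, slippery round bar. At the start 62 mm outward (jig +x) of the hinge and 76 mm above the bench; at the snap point 100 mm above the bench. A slow level push on it from outside toward the jig's -x tips the keeper: it takes about 10 N at the start (spring torque 0.53 N m at 0), sinking to nothing at the snap point.
- tape_measure: Bystander: yellow tape measure, 66x81x32 mm, origin at the middle of its underside.
- grease_tin: Bystander: round tin with a lid, 67 mm diameter, 58 mm high, origin at the centre of its underside.
- spanner: Bystander: combination spanner lying flat, 200 mm long along its y, origin at the middle of its underside.
- hammer: Bystander: hammer with a wooden handle, 250 mm long along its y, head 105 mm wide, origin at the middle of its underside.

How it is judged:
By the outcome, as a careful person would: the job done as asked, in the order asked, and still so for the second after the job is handed in, with the robot touching nothing.
It also fails if it takes over 67 s, if anything falls off the work surface, if the arm or the gripper's body presses on something with over 40 N, if the wrist force passes 120 N, or if a joint passes its speed limit or range.

## Robot

A 6-joint arm with a two-finger parallel gripper is mounted at the origin on a cart in front of the work surface, level with it; the furniture and walls round the work are solid. World frame = base frame: x ahead of the robot, y to its left, z up, the work surface at z = 0. Lengths are in mm, angles in degrees, forces in N, time in s.
With the tool pointing down it reaches from about 350 to 875 mm from the base axis. Payload 15.5 kg.
Tool frame: the origin (TCP) lies at the very end of the fingers, on their centre line; the grasp point (between the pads) lies 19 mm behind it; z points along the fingers, y is the line along which they close (so a half turn about z gives the same grasp; the last joint's range is limited). The gripper opens to 85 mm and grips with 20 to 120 N. Pads are 22 mm wide; open, the fingers measure 114 mm over their backs; the gripper's body (76 mm by 85 mm) begins 54 mm behind the grasp point. The pads swing forward as they close: fully open they stand 13 mm farther back than shut.
Start: joints at [-78.81, 28.281, 77.091, -0, 74.628, -5.472], TCP at [179.2, -598.76, 231.277] pointing down, gripper open.
Joint ranges: [-166.48, 166.48], [-47.26, 123.95], [12.59, 153.08], [-70.14, 250.14], [6.76, 159.57], [-176.63, 176.63]. Speed limits (degrees/s): [108.29, 108.29, 147.25, 172.46, 172.46, 172.46].

## Interface

Orientations are given as [roll, pitch, yaw] about the fixed x, y, z axes, in that order (R = Rz(yaw) Ry(pitch) Rx(roll)).
In Python, from bench import robot, optics gives the robot as it stands.
- The arm moves only by the tool carry_out, never from a script. Its argument "commands" is one flat list of numbers, 7 for each row, row after row: the finger opening in cm, from 0 to 8.54, then the shift along the tool's x, y, z in parts of the range, where 1.0 means 75 cm, then the turn, a rotation vector about the tool's x, y, z in normalised numbers (1 is 360 degrees). In form: [claw, x, y, z, wx, wy, wz, claw, x, y, z, wx, wy, wz, ...]. A call has 1 to 20 rows; each row is the pose to reach, as a shift and turn from the pose commanded when the call began, along the tool's axes at that moment; what a row does not reach only later rows make up. A row lasts 1/12 s, in which the tool goes at most 41.7 mm and 7.16 degrees, less where a joint would pass 70% of its speed; a pose out of reach is approached as far as the arm can. Shift and turn numbers lie between -1 and 1, and a call with a number outside is refused. A call with a gripper value outside its range is refused whole. The fingers move at their own pace and stop on an object; "grip_force" is the grip in N (left out, the last holds). Time passes only in rows, so rows that repeat a pose let the fingers close. It gives the time, the measured TCP pose, the force, the opening and the grip force at its end, in the units of the state.
- robot.get_state(): the state, without advancing time (a new reading comes with each control period).
- optics.camera(name): name is "side" or "top" or "wrist"; returns (picture, depth): 400x640x3 uint8, red, green, blue; 400x640 float32, mm along the optical axis (not along the pixel's ray), 0 where there is no reading.
- optics.camera_model(name): a dict with "K" (3x3 intrinsics, pixels), "view" (4x4, takes a point from world to camera coordinates); the wrist camera has in their place "mount" (4x4, takes a point from camera to tool coordinates, whose origin is the TCP and whose axes are the flange's). Camera axes: x right, y up, looking along -z (the intrinsics and any distortion apply to the point x, -y, -z); pixel columns grow to the right and rows downward; lengths in mm; the calibration is good to about 2 mm. A picture is of the moment at which its call begins: read the wrist's pose just before it. camera_model takes no time and is no camera call.
- robot.close_job(): hands the job in; it is judged then, once.
The state is a dict: "clock": time; "joint_positions": joint angles; "dq": joint speeds; "joint_torque": joint torques, N m; "ee_pos": TCP position; "orientation": TCP orientation; "contact_force": force on the tool from outside, world axes, zero at the start; "ft_torque": the same for the moment, N m; "opening": finger opening in mm; "grip_force": force on a finger pad.
Only numpy, scipy, OpenCV 4.12 (cv2) and the standard library are available. Lean on these libraries where they do the work, as an engineer would, in place of code of your own. Each camera call takes 0.05 s, during which the arm holds its last target. There are 200 camera calls.

## Working session

There is one attempt and no reset: what is moved stays moved. The work goes in short steps, Python scripts to look and compute and a tool call to move; the robot and the scene stay as the last step left them, time stands still between calls to the robot, and variables do not carry over. Pictures are saved under pics/ and viewed, at most 10 in all, crops included, and the job is handed in when it is done.

Besides the shell and the picture viewer there is one more tool, called as name(argument=value, ...) on one line, values as JSON. carry_out: Moves the arm, as the interface text tells. Its arguments: {"type":"object","properties":{"commands":{"type":"array"},"grip_force":{"type":"number"}},"required":["commands"]}

```bash
ls; mkdir -p pics
python3 - <<'E'
from bench import robot, optics
import cv2, numpy as np
print(robot.get_state())
for n in ("top","side"):
    p,d=optics.camera(n); cv2.imwrite(f"pics/{n}0.png",p[:,:,::-1]); np.save(f"pics/{n}0.npy",d)
    m=optics.camera_model(n); print(n,{k:np.round(v,4).tolist() if not isinstance(v,str) else v for k,v in m.items()})
print(optics.camera_model("wrist"))
E
```

```text
pics
{'clock': 0.0, 'joint_positions': array([-7.88082101e+01,  2.83156895e+01,  7.71277559e+01, -1.33053839e-03,
        7.46256670e+01, -5.47295944e+00]), 'dq': array([-0.0266764 , -0.00808649,  0.05451228,  0.00476901,  0.0140554 ,
        0.04888946]), 'joint_torque': array([-1.86323421e-03, -8.82165384e+01, -3.83872175e+01, -2.59379221e-04,
        9.90546512e-03,  5.08516348e-05]), 'ee_pos': array([ 179.14688909, -598.40945598,  230.68780264]), 'orientation': array([-1.79931080e+02, -5.31501267e-03,  1.66650997e+01]), 'contact_force': array([-0.16591802, -0.4507539 , -0.41692603]), 'ft_torque': array([0.04043309, 0.00746821, 0.02379323]), 'grip_force': 0.0, 'opening': 85.12883082600533}
top {'K': [[366.8294, 0.0, 320.6935], [0.0, 366.8294, 200.0965], [0.0, 0.0, 1.0]], 'view': [[-0.0256, -0.9997, 0.0027, 58.289], [0.9777, -0.0245, 0.2084, -628.7902], [-0.2083, 0.008, 0.978, -1076.6047], [0.0, 0.0, 0.0, 1.0]]}
side {'K': [[444.5865, 0.0, 318.663], [0.0, 444.5865, 191.2406], [0.0, 0.0, 1.0]], 'view': [[-0.8992, -0.4372, -0.0173, 587.155], [0.2283, -0.5026, 0.8338, -170.111], [-0.3733, 0.7458, 0.5518, -1097.1761], [0.0, 0.0, 0.0, 1.0]]}
{'K': array([[326.76489476,   0.        , 316.44140485],
       [  0.        , 326.76489476, 201.56967796],
       [  0.        ,   0.        ,   1.        ]]), 'mount': array([[ 3.03241875e-04,  9.59158444e-01,  2.82869206e-01,
         7.21993883e+01],
       [ 9.99999602e-01, -5.28206169e-04,  7.19030731e-04,
         6.82859616e-01],
       [ 8.39077657e-04,  2.82868875e-01, -9.59158222e-01,
        -1.42655892e+02],
       [ 0.00000000e+00,  0.00000000e+00,  0.00000000e+00,
         1.00000000e+00]])}
```

View pics/top0.png

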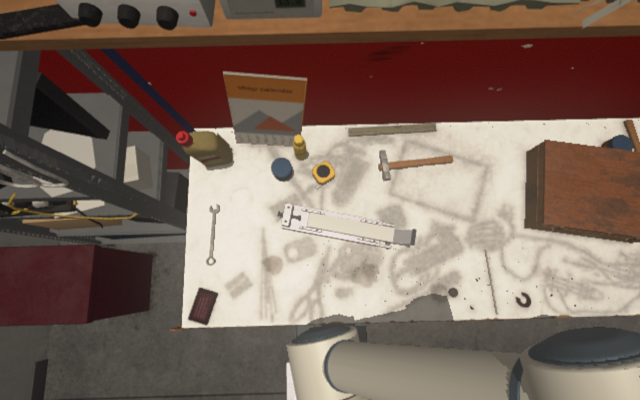

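View pics/side0.png

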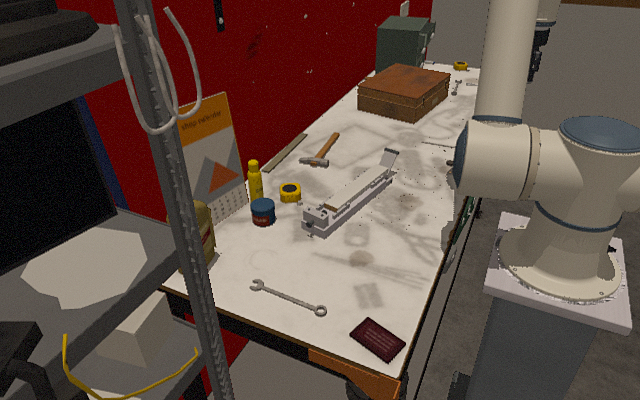

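The top view shows the stop block at about (290,215) and the keeper at about (405,237), with the plank between them. In the side view the stop is at about (317,217) and the keeper at about (390,158). I'll enlarge both.

```bash
cat > h.py <<'E'
import numpy as np, cv2
from bench import robot, optics
from scipy.spatial.transform import Rotation as R
def view(n, st=None):
    m=optics.camera_model(n)
    if n!="wrist": return m["K"],m["view"]
    T=np.eye(4); T[:3,:3]=R.from_euler("xyz",st["orientation"],degrees=True).as_matrix(); T[:3,3]=st["ee_pos"]
    return m["K"],np.linalg.inv(T@m["mount"])
def ray(K,V,u,v):
    d=np.array([(u-K[0,2])/K[0,0],-(v-K[1,2])/K[1,1],-1]); C=np.linalg.inv(V)
    return C[:3,3],C[:3,:3]@d
def at_z(K,V,u,v,z):
    o,d=ray(K,V,u,v); return o+d*(z-o[2])/d[2]
def at_d(K,V,u,v,D):
    o,d=ray(K,V,u,v); return o+d*D
def tri(r1,r2):
    A=np.array([r1[1],-r2[1]]).T; s=np.linalg.lstsq(A,r2[0]-r1[0],rcond=None)[0]
    p,q=r1[0]+s[0]*r1[1],r2[0]+s[1]*r2[1]; return (p+q)/2,np.linalg.norm(p-q)
def proj(K,V,P):
    P=np.atleast_2d(P); c=P@V[:3,:3].T+V[:3,3]; return np.c_[K[0,0]*c[:,0]/-c[:,2]+K[0,2],-K[1,1]*c[:,1]/-c[:,2]+K[1,2]]
E
python3 - <<'E'
import cv2
a=cv2.imread("pics/top0.png")[185:265,265:430]; b=cv2.imread("pics/side0.png")[140:245,295:410]
a=cv2.resize(a,None,fx=4.8,fy=4.8,interpolation=cv2.INTER_CUBIC);b=cv2.resize(b,None,fx=5.5,fy=5.5,interpolation=cv2.INTER_CUBIC)
cv2.imwrite("pics/top1.png",a);cv2.imwrite("pics/side1.png",b)
E
```

```text
(no output)
```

View pics/top1.png

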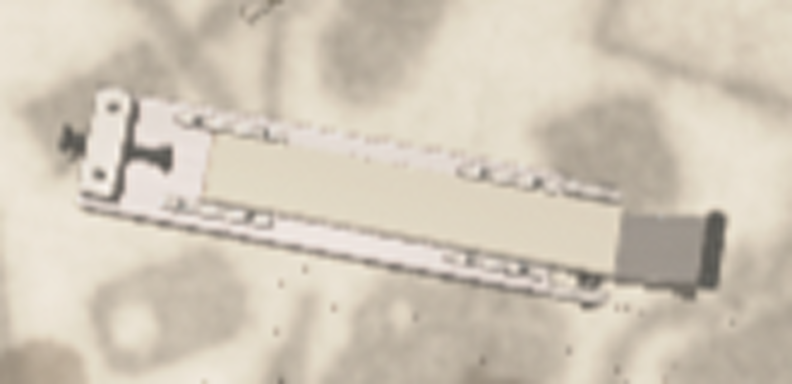

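View pics/side1.png

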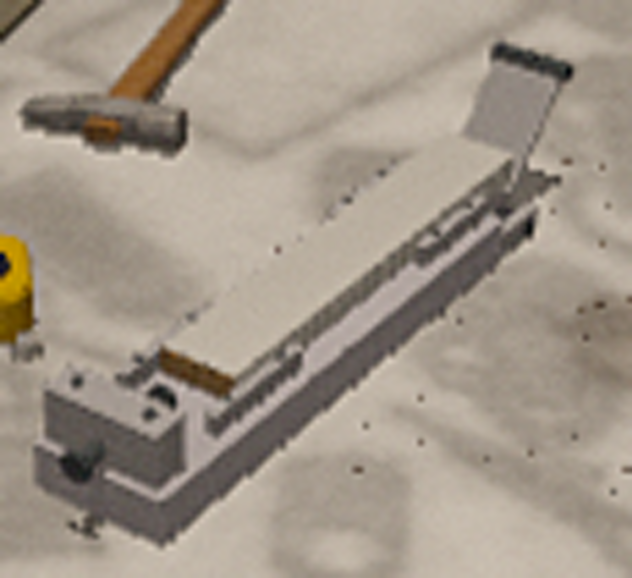

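In the enlarged top view the screw head face is at (172,158), and the plank end midpoints are at (207,169) and (617,243). The keeper bar middle is at (713,250). In the enlarged side view the near end's top edge middle is (198,369) and the bar middle is (532,61).

Run:
```python
from h import *
T=lambda x,y:((x+.5)/4.8-.5+265,(y+.5)/4.8-.5+185)
S=lambda x,y:((x+.5)/5.5-.5+295,(y+.5)/5.5-.5+140)
Kt,Vt=view("top");Ks,Vs=view("side")
dt=np.load("pics/top0.npy");ds=np.load("pics/side0.npy")
for n,a,b in [("plk near end",(207,169),(198,369)),("plk c+",(212,135),(160,350)),("plk c-",(202,203),(235,388)),("bar mid",(713,250),(532,61)),("bar a",(720,215),(497,50)),("bar b",(708,288),(568,72)),("plk far mid",(617,243),(491,145))]:
    print(n,*[np.round(x,1) for x in tri(ray(Kt,Vt,*T(*a)),ray(Ks,Vs,*S(*b)))])
near=at_z(Kt,Vt,*T(207,169),48);far=at_z(Kt,Vt,*T(617,243),48);head=at_z(Kt,Vt,*T(172,158),46)
print("z48",near,far,np.linalg.norm(near-far),head,np.linalg.norm(head-near))
# point cloud from both: plank top plane & yaw
def cloud(d,K,V,u0,u1,v0,v1):
    v,u=np.mgrid[v0:v1,u0:u1]; D=d[v0:v1,u0:u1]
    x=np.stack([(u-K[0,2])/K[0,0]*D,-(v-K[1,2])/K[1,1]*D,-D,np.ones_like(D)],-1)@np.linalg.inv(V).T
    return x[D>0][:,:3]
for n,P in (("top",cloud(dt,Kt,Vt,265,430,185,265)),("side",cloud(ds,Ks,Vs,295,410,140,245))):
    h,e=np.histogram(P[:,2],bins=np.arange(-6,100,4)); print(n,list(zip(e[:-1].tolist(),h.tolist())))
    Q=P[(P[:,2]>43)&(P[:,2]<53)]
    # keep plank: iterative about principal line
    c=(near+far)[:2]/2; ax=(far-near)[:2]/np.linalg.norm((far-near)[:2]); nrm=np.array([-ax[1],ax[0]])
    l=(Q[:,:2]-c)@ax; w=(Q[:,:2]-c)@nrm; k=(abs(w)<30)&(abs(l)<140); Q=Q[k]
    r=cv2.minAreaRect(Q[:,:2].astype(np.float32)); print(n,r,Q[:,2].mean(),np.percentile(l[k],[1,99]),np.percentile(w[k],[1,50,99]))
    B=P[P[:,2]>70]; print("bar",B.mean(0),np.percentile(B,[2,98],axis=0))
```

```text
plk near end [573.1  84.8  47. ] 2.3
plk c+ [595.5  81.1  49.7] 3.0
plk c- [551.3  88.5  44.3] 2.3
bar mid [ 507.5 -233.5   79.3] 0.0
bar a [ 530.1 -239.7   78.5] 1.2
bar b [ 484.  -228.3   79.9] 0.5
plk far mid [ 514.4 -179.9   50.2] 4.5
z48 [571.88098104  84.36422801  48.        ] [ 516.82678985 -179.80046276   48.        ] 269.8405970480097 [580.04592238 107.17041834  46.        ] 24.306142936121088
top [(-6, 2018), (-2, 6089), (2, 1750), (6, 65), (10, 31), (14, 49), (18, 40), (22, 65), (26, 446), (30, 434), (34, 84), (38, 107), (42, 409), (46, 908), (50, 234), (54, 33), (58, 63), (62, 114), (66, 61), (70, 15), (74, 15), (78, 36), (82, 23), (86, 2), (90, 0), (94, 0)]
top ((544.9888305664062, -45.463134765625), (274.4399719238281, 59.7706298828125), 78.27921295166016) 47.76746944370739 [-133.27216496  131.72956767] [-28.32166463   0.41022815  28.21948988]
bar [ 507.21500017 -226.16545388   79.05283738] [[ 482.52330652 -239.73819402   70.27236514]
 [ 530.5331243  -219.2688851    85.92467923]]
side [(-6, 338), (-2, 6256), (2, 2004), (6, 181), (10, 173), (14, 191), (18, 243), (22, 162), (26, 221), (30, 370), (34, 132), (38, 158), (42, 267), (46, 723), (50, 231), (54, 44), (58, 57), (62, 151), (66, 44), (70, 24), (74, 20), (78, 24), (82, 14), (86, 0), (90, 0), (94, 0)]
side ((544.5901489257812, -47.45780944824219), (273.263671875, 58.68155288696289), 77.80309295654297) 48.30273695627143 [-134.89184124  131.99350534] [-26.96397433  -0.22561922  26.81940861]
bar [ 508.80511887 -224.62136877   77.48846623] [[ 483.66765    -238.18753824   70.2732043 ]
 [ 532.40129358 -219.86387379   84.78742373]]
```

Measured: plank top z≈48, length 269.8 (270 given), bar z≈79 (76 given), jig yaw ≈ -101.8°, gap centre ≈ (552,-18), and the plank must travel about 24 mm. Next I'll hover over the gap with tool x along the push direction.

Careful with the scale: shifts go in shares of 75 cm and turns go in shares of 360 degrees. That gives: 52.4 cm / 75 = 0.6987, -44.9 cm / 75 = -0.5987, -1.074 rad / 6.2832 = -0.1709.

carry_out(commands=[8.5,0.6987,-0.5987,-0.0933,0,0,-0.1709,8.5,0.6987,-0.5987,-0.0933,0,0,-0.1709,8.5,0.6987,-0.5987,-0.0933,0,0,-0.1709,8.5,0.6987,-0.5987,-0.0933,0,0,-0.1709,8.5,0.6987,-0.5987,-0.0933,0,0,-0.1709,8.5,0.6987,-0.5987,-0.0933,0,0,-0.1709,8.5,0.6987,-0.5987,-0.0933,0,0,-0.1709,8.5,0.6987,-0.5987,-0.0933,0,0,-0.1709,8.5,0.6987,-0.5987,-0.0933,0,0,-0.1709,8.5,0.6987,-0.5987,-0.0933,0,0,-0.1709,8.5,0.6987,-0.5987,-0.0933,0,0,-0.1709,8.5,0.6987,-0.5987,-0.0933,0,0,-0.1709,8.5,0.6987,-0.5987,-0.0933,0,0,-0.1709,8.5,0.6987,-0.5987,-0.0933,0,0,-0.1709,8.5,0.6987,-0.5987,-0.0933,0,0,-0.1709,8.5,0.6987,-0.5987,-0.0933,0,0,-0.1709,8.5,0.6987,-0.5987,-0.0933,0,0,-0.1709,8.5,0.6987,-0.5987,-0.0933,0,0,-0.1709,8.5,0.6987,-0.5987,-0.0933,0,0,-0.1709,8.5,0.6987,-0.5987,-0.0933,0,0,-0.1709])

```text
clock: 1.77
ee_pos: [552.0, -18.7, 300.9]
orientation: [-179.9, 0.0, 78.2]
contact_force: [-0.5, -0.4, -0.5]
opening: 84.6
grip_force: 0.0
```

carry_out(commands=[8.5,0,0,0,0,0,0,8.5,0,0,0,0,0,0,8.5,0,0,0,0,0,0])

```text
clock: 2.02
ee_pos: [552.1, -19.2, 301.3]
orientation: [-180.0, 0.0, 78.1]
contact_force: [0.3, 0.2, 0.2]
opening: 84.9
grip_force: 0.0
```

Run:
```python
from h import *
s=robot.get_state(); p,d=optics.camera("wrist"); np.save("pics/w1.npy",d); np.savez("pics/w1s.npz",ee_pos=s["ee_pos"],orientation=s["orientation"])
cv2.imwrite("pics/w1.png",p[:,:,::-1]); print({k:np.round(s[k],2) for k in ("clock","ee_pos","orientation","contact_force","joint_positions")})
```

```text
{'clock': np.float64(2.02), 'ee_pos': array([552.1 , -19.23, 301.3 ]), 'orientation': array([-179.99,    0.  ,   78.12]), 'contact_force': array([0.25, 0.24, 0.17]), 'joint_positions': array([-8.19, 18.79, 81.55, -0.  , 79.67,  3.69])}
```

View pics/w1.png

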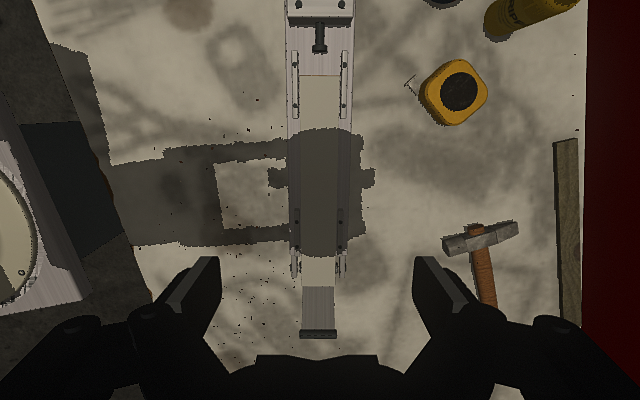

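The wrist view shows the screw head face at row ≈52, plank near end at row ≈76, plank sides at columns ≈301 to 337, fences at about 293/346, and the bar at row ≈334. I'll enlarge both ends, rotated.

Run:
```python
import cv2,numpy as np
a=cv2.imread("pics/w1.png"); f=lambda r0,r1:cv2.resize(a[r0:r1,285:355],None,fx=4,fy=4,interpolation=cv2.INTER_CUBIC)
cv2.imwrite("pics/w1c.png",np.hstack([f(0,140),np.zeros((560,20,3),np.uint8),f(210,350)]))
```

```text
(no output)
```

View pics/w1c.png

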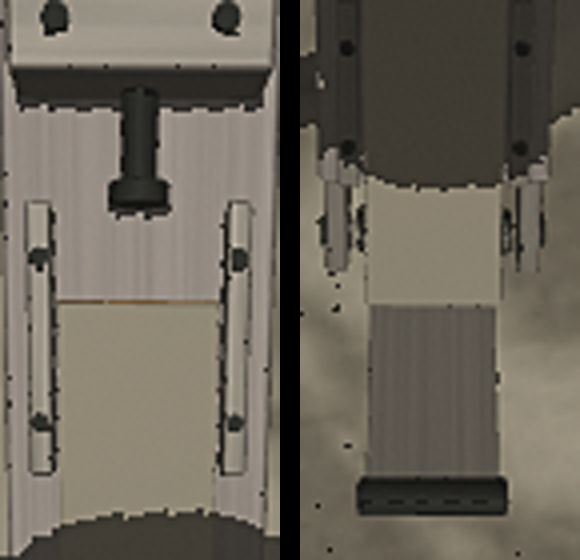

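Run:
```python
from h import *
s=np.load("pics/w1s.npz"); K,V=view("wrist",s); d=np.load("pics/w1.npy")
f=lambda x,y,r0:((x+.5)/4-.5+285,(y+.5)/4-.5+r0)
P={}
for n,x,y,r0,z in [("n+",57,302,0,48),("n-",218,302,0,48),("f+",66,304,210,48),("f-",202,304,210,48),("head",140,213,0,32.5),("bar",132,497,210,78),("barL",57,497,210,78),("barR",208,497,210,78),("fenceL",39,300,0,44),("fenceR",238,300,0,44),("blkface bottomL",20,68,0,64),("blkR",270,68,0,64)]:
    u,v=f(x,y,r0); P[n]=at_z(K,V,u,v,z); D=d[int(round(v))+(3 if n[0]=='n' else -3 if n[0]=='f' and len(n)==2 else 0),int(round(u))]
    print(n,np.round(P[n],1),"depth z",np.round(at_d(K,V,u,v,D)[2],1))
N=(P["n+"]+P["n-"])/2;F=(P["f+"]+P["f-"])/2;a=F-N;L=np.linalg.norm(a);a/=L
print("len",L,"width",np.linalg.norm(P["n+"]-P["n-"]),np.linalg.norm(P["f+"]-P["f-"]),"yaw",np.degrees(np.arctan2(a[1],a[0])),"centre",(N+F)/2)
print("gap",(N-P["head"])@a)
o=P["bar"]-a*232;print("origin",o,"head x",(P["head"]-o)@a,"near x",(N-o)@a,"gapc",o+a*12.5,"face x",(P["blkface bottomL"]-o)@a)
# triangulate with top view
Kt,Vt=view("top");T=lambda x,y:((x+.5)/4.8-.5+265,(y+.5)/4.8-.5+185)
Ks,Vs=view("side");S=lambda x,y:((x+.5)/5.5-.5+295,(y+.5)/5.5-.5+140)
w=lambda x,y,r0:ray(K,V,*f(x,y,r0))
print(tri(w(137,302,0),ray(Kt,Vt,*T(207,169))),tri(w(137,302,0),ray(Ks,Vs,*S(198,369))),tri(w(132,497,210),ray(Ks,Vs,*S(532,61))))
# line point at jig x=12.5 along the plank, tool error
g=N+a*((o+a*12.5-N)@a);print("grasp",g,"tool yaw",np.degrees(np.arctan2(-a[1],-a[0])))
# tape measure, tin, hammer pixel positions unaffected
```

```text
n+ [554.5  87.   48. ] depth z 45.6
n- [599.1  77.6  48. ] depth z 47.0
f+ [ 498.1 -176.2   48. ] depth z 1.0
f- [ 543.6 -185.8   48. ] depth z 1.8
head [582.8 107.   32.5] depth z 29.5
bar [ 509.  -233.9   78. ] depth z 81.1
barL [ 484.7 -228.8   78. ] depth z 79.0
barR [ 533.7 -239.1   78. ] depth z -0.5
fenceL [549.4  89.   44. ] depth z 43.6
fenceR [605.1  77.3  44. ] depth z 44.2
blkface bottomL [558.1 143.   64. ] depth z 62.5
blkR [621.7 129.7  64. ] depth z 60.9
len 269.1826046833589 width 45.643189663900145 46.4586984362733 yaw -101.99021639618738 centre [548.83020012 -49.33496771  48.        ]
gap 25.397369753774402
origin [557.22452197  -6.95548131  78.        ] head x -116.78989962444824 near x -91.39252987067384 gapc [554.62771368 -19.18276991  78.        ] face x -146.87914149281167
(array([577.52521463,  85.31583983,  12.13377274]), np.float64(0.18774216424805107)) (array([576.16410875,  82.36469314,  44.85925178]), np.float64(1.2180536230769305)) (array([ 508.41814189, -234.40907085,   78.22217238]), np.float64(1.5997207528657968))
grasp [555.20770627 -19.30594764  48.        ] tool yaw 78.00978360381264
```

To row units: 18 cm / 75 = 0.24, -1.2 cm / 75 = -0.016.

carry_out(commands=[8.5,-0.016,0.0027,0.24,0,0,0,8.5,-0.016,0.0027,0.24,0,0,0,8.5,-0.016,0.0027,0.24,0,0,0,8.5,-0.016,0.0027,0.24,0,0,0,8.5,-0.016,0.0027,0.24,0,0,0,8.5,-0.016,0.0027,0.24,0,0,0,8.5,-0.016,0.0027,0.24,0,0,0,8.5,-0.016,0.0027,0.24,0,0,0,8.5,-0.016,0.0027,0.24,0,0,0,8.5,-0.016,0.0027,0.24,0,0,0,8.5,-0.016,0.0027,0.24,0,0,0])

```text
clock: 2.98
ee_pos: [552.6, -30.5, 122.4]
orientation: [179.9, -0.0, 78.2]
contact_force: [-0.5, -0.9, 0.1]
opening: 85.1
grip_force: 0.0
```

Run:
```python
from h import *
s=robot.get_state(); p,d=optics.camera("wrist"); np.save("pics/w2.npy",d); np.savez("pics/w2s.npz",ee_pos=s["ee_pos"],orientation=s["orientation"])
cv2.imwrite("pics/w2.png",p[:,:,::-1]); print({k:np.round(s[k],2) for k in ("clock","ee_pos","orientation","contact_force","opening")})
```

```text
{'clock': np.float64(2.98), 'ee_pos': array([552.56, -30.55, 122.39]), 'orientation': array([ 1.7989e+02, -1.0000e-02,  7.8200e+01]), 'contact_force': array([-0.53, -0.95,  0.11]), 'opening': np.float64(85.07)}
```

View pics/w2.png

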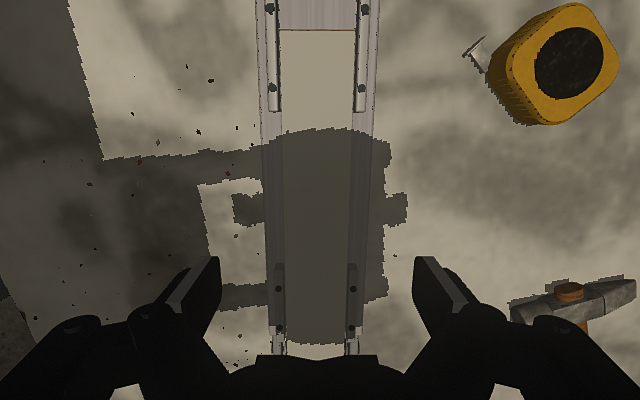

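The wrist picture shows the plank's midline at column ≈316.5 and the fingers' middle at ≈317, so lateral and yaw alignment are good. I'll descend to TCP z≈33 and close gently.

To row units: 8.9 cm / 75 = 0.1187, 7 cm / 75 = 0.0933.

carry_out(commands=[8.5,0,0,0.0533,0,0,0,8.5,0,0,0.0933,0,0,0,7.0,0,0,0.1187,0,0,0,7.0,0,0,0.1187,0,0,0,6.0,0,0,0.1187,0,0,0,6.0,0,0,0.1187,0,0,0,6.0,0,0,0.1187,0,0,0], grip_force=25)

```text
clock: 3.62
ee_pos: [553.0, -30.7, 33.9]
orientation: [179.9, -0.0, 78.2]
contact_force: [0.4, 0.4, 0.4]
opening: 60.0
grip_force: 0.0
```

carry_out(commands=[5.2,0,0,0,0,0,0,5.2,0,0,0,0,0,0,5.0,0,0,0,0,0,0,4.8,0,0,0,0,0,0,4.6,0,0,0,0,0,0,4.6,0,0,0,0,0,0,4.0,0,0,0,0,0,0,4.0,0,0,0,0,0,0], grip_force=25)

```text
clock: 4.28
ee_pos: [552.1, -30.6, 32.6]
orientation: [180.0, -0.0, 78.2]
contact_force: [-0.7, -1.5, 7.2]
opening: 45.8
grip_force: 24.8
```

Gripped at 45.8 mm, with 7 N of downward press. I'll relieve it slightly.

To row units: -0.03 cm / 75 = -0.0004.

carry_out(commands=[4.0,0,0,-0.0004,0,0,0,4.0,0,0,-0.0004,0,0,0,4.0,0,0,-0.0004,0,0,0], grip_force=35)

```text
clock: 4.53
ee_pos: [552.0, -30.5, 32.7]
orientation: [180.0, -0.0, 78.2]
contact_force: [-1.7, -0.8, 5.3]
opening: 45.5
grip_force: 36.8
```

To row units: 0.4 cm / 75 = 0.0053, 0.3 cm / 75 = 0.004.

carry_out(commands=[4.0,0,0,-0.0004,0,0,0,4.0,0.0013,0,-0.0004,0,0,0,4.0,0.0027,0,-0.0004,0,0,0,4.0,0.004,0,-0.0004,0,0,0,4.0,0.0053,0,-0.0004,0,0,0])

```text
clock: 4.95
ee_pos: [552.7, -26.5, 32.7]
orientation: [-180.0, 0.0, 78.2]
contact_force: [0.2, -0.7, -3.0]
opening: 45.7
grip_force: 36.0
```

To row units: 1.2 cm / 75 = 0.016, 1.05 cm / 75 = 0.014.

carry_out(commands=[4.0,0.002,0,0,0,0,0,4.0,0.004,0,0,0,0,0,4.0,0.006,0,0,0,0,0,4.0,0.008,0,0,0,0,0,4.0,0.01,0,0,0,0,0,4.0,0.012,0,0,0,0,0,4.0,0.014,0,0,0,0,0,4.0,0.016,0,0,0,0,0,4.0,0.016,0,0,0,0,0,4.0,0.016,0,0,0,0,0])

```text
clock: 5.78
ee_pos: [555.2, -14.8, 32.9]
orientation: [-180.0, 0.0, 78.2]
contact_force: [0.4, -0.5, -2.1]
opening: 45.4
grip_force: 36.0
```

carry_out(commands=[4.0,0.0013,0,0.0003,0,0,0,4.0,0.0027,0,0.0003,0,0,0,4.0,0.004,0,0.0003,0,0,0,4.0,0.0053,0,0.0003,0,0,0,4.0,0.0067,0,0.0003,0,0,0,4.0,0.0067,0,0.0003,0,0,0])

```text
clock: 6.28
ee_pos: [556.4, -9.8, 32.7]
orientation: [180.0, -0.0, 78.2]
contact_force: [1.2, 1.3, 1.2]
opening: 45.6
grip_force: 36.3
```

To row units: 0.1 cm / 75 = 0.0013, 0.08 cm / 75 = 0.0011.

carry_out(commands=[4.0,0.0003,0,0,0,0,0,4.0,0.0005,0,0,0,0,0,4.0,0.0008,0,0,0,0,0,4.0,0.0011,0,0,0,0,0,4.0,0.0013,0,0,0,0,0])

```text
clock: 6.7
ee_pos: [556.5, -9.0, 32.8]
orientation: [180.0, 0.0, 78.2]
contact_force: [0.1, -1.7, 3.2]
opening: 45.3
grip_force: 36.6
```

carry_out(commands=[4.0,0.0003,0,0,0,0,0,4.0,0.0005,0,0,0,0,0,4.0,0.0008,0,0,0,0,0,4.0,0.0011,0,0,0,0,0])

```text
clock: 7.03
ee_pos: [556.7, -8.2, 32.8]
orientation: [180.0, 0.0, 78.2]
contact_force: [0.5, -1.4, 4.5]
opening: 45.7
grip_force: 36.7
```

To row units: 0.06 cm / 75 = 0.0008, 0.04 cm / 75 = 0.0005.

carry_out(commands=[4.0,0.0003,0,0,0,0,0,4.0,0.0005,0,0,0,0,0,4.0,0.0008,0,0,0,0,0])

```text
clock: 7.28
ee_pos: [556.8, -7.6, 32.7]
orientation: [180.0, 0.0, 78.2]
contact_force: [-0.1, -1.8, 5.8]
opening: 45.3
grip_force: 36.8
```

carry_out(commands=[4.0,0.0003,0,-0.0001,0,0,0,4.0,0.0005,0,-0.0003,0,0,0,4.0,0.0008,0,-0.0003,0,0,0])

```text
clock: 7.53
ee_pos: [556.8, -6.9, 32.8]
orientation: [-180.0, -0.0, 78.2]
contact_force: [-0.4, -0.9, 1.5]
opening: 45.8
grip_force: 36.4
```

To row units: 0.05 cm / 75 = 0.0007, 0.04 cm / 75 = 0.0005.

carry_out(commands=[4.0,0.0003,0,0,0,0,0,4.0,0.0005,0,0,0,0,0,4.0,0.0007,0,0,0,0,0])

```text
clock: 7.78
ee_pos: [556.9, -6.5, 32.8]
orientation: [-180.0, -0.0, 78.2]
contact_force: [-0.4, 0.3, -0.1]
opening: 45.3
grip_force: 36.2
```

To row units: 0.06 cm / 75 = 0.0008, 0.04 cm / 75 = 0.0005.

carry_out(commands=[4.0,0.0003,0,0,0,0,0,4.0,0.0005,0,0,0,0,0,4.0,0.0008,0,0,0,0,0])

```text
clock: 8.03
ee_pos: [557.0, -5.9, 32.8]
orientation: [-180.0, -0.0, 78.2]
contact_force: [-0.6, -0.1, -1.5]
opening: 45.6
grip_force: 36.0
```

carry_out(commands=[4.0,0.0003,0,0,0,0,0,4.0,0.0005,0,0,0,0,0,4.0,0.0007,0,0,0,0,0])

```text
clock: 8.28
ee_pos: [557.1, -5.7, 32.8]
orientation: [-180.0, 0.0, 78.2]
contact_force: [-0.7, -5.6, -2.9]
opening: 45.6
grip_force: 36.1
```

Contact at about 5.6 N. Now fine steps.

To row units: 0.01 cm / 75 = 0.0001.

carry_out(commands=[4.0,0.0001,0,0.0001,0,0,0,4.0,0.0001,0,0.0001,0,0,0])

```text
clock: 8.45
ee_pos: [557.1, -5.7, 32.8]
orientation: [-180.0, 0.0, 78.2]
contact_force: [-1.5, -5.9, -0.4]
opening: 45.6
grip_force: 36.2
```

To row units: 0.02 cm / 75 = 0.0003.

carry_out(commands=[4.0,0.0003,0,0,0,0,0,4.0,0.0003,0,0,0,0,0])

```text
clock: 8.62
ee_pos: [557.1, -5.7, 32.8]
orientation: [-180.0, 0.0, 78.2]
contact_force: [-2.6, -7.7, -0.1]
opening: 45.1
grip_force: 36.2
```

To row units: 0.02 cm / 75 = 0.0003.

carry_out(commands=[4.0,0.0003,0,0,0,0,0,4.0,0.0003,0,0,0,0,0,4.0,0.0003,0,0,0,0,0])

```text
clock: 8.87
ee_pos: [557.1, -5.6, 32.8]
orientation: [-180.0, 0.0, 78.2]
contact_force: [-4.0, -9.0, -1.1]
opening: 45.5
grip_force: 36.2
```

To row units: 0.01 cm / 75 = 0.0001.

carry_out(commands=[4.0,0.0001,0,0,0,0,0,4.0,0.0001,0,0,0,0,0,4.0,0.0001,0,0,0,0,0,4.0,0.0001,0,0,0,0,0,4.0,0.0001,0,0,0,0,0,4.0,0.0001,0,0,0,0,0,4.0,0.0001,0,0,0,0,0,4.0,0.0001,0,0,0,0,0])

```text
clock: 9.53
ee_pos: [557.1, -5.6, 32.8]
orientation: [-180.0, 0.1, 78.2]
contact_force: [-2.8, -10.5, -0.7]
opening: 45.4
grip_force: 36.2
```

Held at about 10–11 N for nearly a second. Now release and lift.

To row units: -12 cm / 75 = -0.16, -8 cm / 75 = -0.1067.

carry_out(commands=[4.7,0,0,0,0,0,0,5.0,0,0,0,0,0,0,6.0,0,0,0,0,0,0,7.0,0,0,0,0,0,0,7.0,0,0,0,0,0,0,7.0,0,0,0,0,0,0,7.0,0,0,-0.0133,0,0,0,7.0,0,0,-0.0533,0,0,0,7.0,0,0,-0.1067,0,0,0,7.0,0,0,-0.16,0,0,0,7.0,0,0,-0.16,0,0,0,7.0,0,0,-0.16,0,0,0])

```text
clock: 10.53
ee_pos: [558.6, -5.0, 155.8]
orientation: [179.7, -0.0, 78.2]
contact_force: [0.2, -0.4, -0.9]
opening: 69.8
grip_force: 0.0
```

Run:
```python
from h import *
s=robot.get_state(); p,d=optics.camera("wrist"); np.savez("pics/w3s.npz",ee_pos=s["ee_pos"],orientation=s["orientation"])
cv2.imwrite("pics/w3.png",p[:,:,::-1]);cv2.imwrite("pics/w3c.png",cv2.resize(p[:,220:420,::-1],None,fx=1.5,fy=1.5)); print({k:np.round(s[k],2) for k in ("clock","ee_pos","orientation","contact_force","opening")})
```

```text
{'clock': np.float64(10.53), 'ee_pos': array([558.63,  -4.97, 155.78]), 'orientation': array([ 1.7971e+02, -3.0000e-02,  7.8200e+01]), 'contact_force': array([ 0.19, -0.41, -0.87]), 'opening': np.float64(69.78)}
```

View pics/w3c.png

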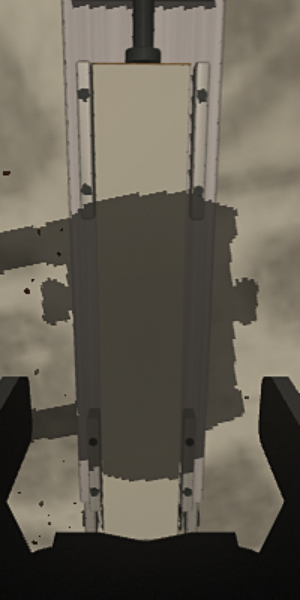

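The plank's end now sits on the screw head, with no gap at row ≈62 in the crop. Next I'll go outside the keeper bar with the fingers shut.

To row units: -27.6 cm / 75 = -0.368, 9.4 cm / 75 = 0.1253.

carry_out(commands=[0,-0.368,-0.0027,-0.0133,0,0,0,0,-0.368,-0.0027,-0.0133,0,0,0,0,-0.368,-0.0027,-0.0133,0,0,0,0,-0.368,-0.0027,-0.0133,0,0,0,0,-0.368,-0.0027,-0.0133,0,0,0,0,-0.368,-0.0027,-0.0133,0,0,0,0,-0.368,-0.0027,-0.0133,0,0,0,0,-0.368,-0.0027,-0.0133,0,0,0,0,-0.368,-0.0027,-0.0133,0,0,0,0,-0.368,-0.0027,0.0533,0,0,0,0,-0.368,-0.0027,0.0933,0,0,0,0,-0.368,-0.0027,0.1253,0,0,0,0,-0.368,-0.0027,0.1253,0,0,0,0,-0.368,-0.0027,0.1253,0,0,0], grip_force=40)

```text
clock: 11.75
ee_pos: [498.3, -273.0, 57.9]
orientation: [-179.8, -0.1, 78.3]
contact_force: [1.1, 0.4, 1.2]
opening: -0.3
grip_force: 0.0
```

Run:
```python
from h import *
s=robot.get_state(); p,d=optics.camera("wrist"); print({k:np.round(s[k],2) for k in ("clock","ee_pos","orientation","contact_force","opening")})
q,_=optics.camera("side"); a=p[:,180:460,::-1]; a=cv2.resize(a,None,fx=1.4,fy=1.4); b=cv2.resize(q[110:250,290:420,::-1],None,fx=3,fy=3)
c=np.zeros((560,a.shape[1]+b.shape[1],3),np.uint8); c[:,:a.shape[1]]=a; c[:b.shape[0],a.shape[1]:]=b; cv2.imwrite("pics/k1.png",c); print(c.shape)
```

```text
{'clock': np.float64(11.75), 'ee_pos': array([ 498.28, -272.96,   57.88]), 'orientation': array([-1.798e+02, -9.000e-02,  7.826e+01]), 'contact_force': array([1.13, 0.43, 1.19]), 'opening': np.float64(-0.34)}
(560, 782, 3)
```

View pics/k1.png

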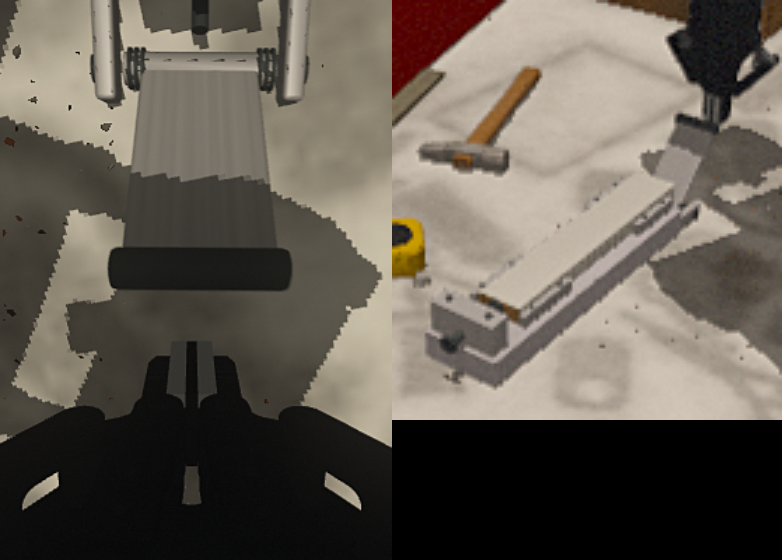

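Fingers sit behind the bar, at crop column 192 against the bar's middle at 200, so they're centred to within a few mm. The gap is about 22 mm. I'll approach until contact.

To row units: 1.8 cm / 75 = 0.024, 1.6 cm / 75 = 0.0213.

carry_out(commands=[0,0.0067,0.0013,0,0,0,0,0,0.0133,0.0013,0,0,0,0,0,0.0187,0.0013,0,0,0,0,0,0.0213,0.0013,0,0,0,0,0,0.024,0.0013,0,0,0,0,0,0.024,0.0013,0,0,0,0])

```text
clock: 12.35
ee_pos: [503.7, -256.8, 59.0]
orientation: [180.0, 0.0, 78.2]
contact_force: [0.8, 0.5, 0.6]
opening: 0.1
grip_force: 0.0
```

To row units: 0.3 cm / 75 = 0.004, 0.25 cm / 75 = 0.0033.

carry_out(commands=[0,0.0007,0,0,0,0,0,0,0.0013,0,0,0,0,0,0,0.002,0,0,0,0,0,0,0.0027,0,0,0,0,0,0,0.0033,0,0,0,0,0,0,0.004,0,0,0,0,0])

```text
clock: 12.85
ee_pos: [504.2, -254.3, 58.7]
orientation: [-180.0, -0.0, 78.2]
contact_force: [-0.9, 0.3, 0.6]
opening: 0.3
grip_force: 0.0
```

To row units: 0.2 cm / 75 = 0.0027, 0.15 cm / 75 = 0.002.

carry_out(commands=[0,0.0007,0,0,0,0,0,0,0.0013,0,0,0,0,0,0,0.002,0,0,0,0,0,0,0.0027,0,0,0,0,0])

```text
clock: 13.18
ee_pos: [504.6, -252.3, 58.8]
orientation: [-180.0, 0.0, 78.2]
contact_force: [0.2, 0.8, 1.4]
opening: -0.1
grip_force: 0.0
```

To row units: 0.2 cm / 75 = 0.0027, 0.15 cm / 75 = 0.002.

carry_out(commands=[0,0.0007,0,0,0,0,0,0,0.0013,0,0,0,0,0,0,0.002,0,0,0,0,0,0,0.0027,0,0,0,0,0])

```text
clock: 13.52
ee_pos: [505.0, -251.1, 58.9]
orientation: [180.0, 0.1, 78.2]
contact_force: [-4.0, -8.3, 2.3]
opening: -0.3
grip_force: 5.0
```

Contact at 8 N where predicted. Tipping the keeper slowly, rising a little with the bar.

To row units: 1 cm / 75 = 0.0133, 0.9 cm / 75 = 0.012.

carry_out(commands=[0,0.0007,0,0,0,0,0,0,0.0016,0,-0.0007,0,0,0,0,0.0027,0,-0.0013,0,0,0,0,0.004,0,-0.002,0,0,0,0,0.0053,0,-0.0027,0,0,0,0,0.0067,0,-0.004,0,0,0,0,0.008,0,-0.0053,0,0,0,0,0.0093,0,-0.006,0,0,0,0,0.0107,0,-0.0067,0,0,0,0,0.012,0,-0.0073,0,0,0,0,0.0133,0,-0.008,0,0,0])

```text
clock: 14.43
ee_pos: [507.7, -242.0, 65.4]
orientation: [179.9, 0.1, 78.2]
contact_force: [-2.7, -11.1, 4.6]
opening: 0.2
grip_force: 5.5
```

To row units: 2 cm / 75 = 0.0267, 1.9 cm / 75 = 0.0253.

carry_out(commands=[0,0.0013,0,-0.0007,0,0,0,0,0.0033,0,-0.0013,0,0,0,0,0.0053,0,-0.002,0,0,0,0,0.0073,0,-0.0027,0,0,0,0,0.0093,0,-0.004,0,0,0,0,0.0113,0,-0.0047,0,0,0,0,0.0133,0,-0.0053,0,0,0,0,0.0153,0,-0.006,0,0,0,0,0.0173,0,-0.0067,0,0,0,0,0.0193,0,-0.008,0,0,0,0,0.0213,0,-0.0087,0,0,0,0,0.0233,0,-0.0093,0,0,0,0,0.0253,0,-0.01,0,0,0,0,0.0267,0,-0.0107,0,0,0])

```text
clock: 15.6
ee_pos: [511.6, -221.6, 73.1]
orientation: [179.9, 0.1, 78.2]
contact_force: [0.6, -4.6, 1.8]
opening: -0.1
grip_force: 2.5
```

To row units: 2 cm / 75 = 0.0267, 1.9 cm / 75 = 0.0253.

carry_out(commands=[0,0.0013,0,-0.0007,0,0,0,0,0.0033,0,-0.0013,0,0,0,0,0.0053,0,-0.002,0,0,0,0,0.0073,0,-0.0027,0,0,0,0,0.0093,0,-0.0033,0,0,0,0,0.0113,0,-0.004,0,0,0,0,0.0133,0,-0.0047,0,0,0,0,0.0153,0,-0.0053,0,0,0,0,0.0173,0,-0.006,0,0,0,0,0.0193,0,-0.0067,0,0,0,0,0.0213,0,-0.0073,0,0,0,0,0.0233,0,-0.008,0,0,0,0,0.0253,0,-0.008,0,0,0,0,0.0267,0,-0.008,0,0,0])

```text
clock: 16.77
ee_pos: [515.2, -201.2, 78.8]
orientation: [-180.0, -0.0, 78.2]
contact_force: [-0.5, -1.5, 1.3]
opening: 0.0
grip_force: 1.0
```

To row units: 1 cm / 75 = 0.0133, 0.9 cm / 75 = 0.012.

carry_out(commands=[0,0.0013,0,0,0,0,0,0,0.0027,0,0,0,0,0,0,0.004,0,0,0,0,0,0,0.0053,0,0,0,0,0,0,0.0067,0,0,0,0,0,0,0.008,0,0,0,0,0,0,0.0093,0,0,0,0,0,0,0.0107,0,0,0,0,0,0,0.012,0,0,0,0,0,0,0.0133,0,0,0,0,0])

```text
clock: 17.6
ee_pos: [517.3, -191.5, 78.8]
orientation: [-180.0, -0.0, 78.2]
contact_force: [0.6, -1.1, 0.7]
opening: -0.1
grip_force: 0.3
```

To row units: 0.5 cm / 75 = 0.0067, 0.45 cm / 75 = 0.006.

carry_out(commands=[0,0.0013,0,0,0,0,0,0,0.0027,0,0,0,0,0,0,0.004,0,0,0,0,0,0,0.0053,0,0,0,0,0,0,0.006,0,0,0,0,0,0,0.0067,0,0,0,0,0])

```text
clock: 18.1
ee_pos: [518.3, -186.6, 78.8]
orientation: [-180.0, -0.0, 78.2]
contact_force: [-0.3, -0.2, 0.6]
opening: 0.1
grip_force: 0.0
```

```bash
cat > k.py <<'E'
from h import *
s=robot.get_state(); p,d=optics.camera("wrist"); K,V=view("wrist",s)
D=d[:,300:332]; v,u=np.mgrid[0:400,300:332]
x=np.stack([(u-K[0,2])/K[0,0]*D,-(v-K[1,2])/K[1,1]*D,-D,np.ones_like(D)],-1)@np.linalg.inv(V).T
P=x[D>0][:,:3]; a=np.array([-.2065,-.9785]); jx=(P[:,:2]-[556.5,-7])@a
m=(P[:,2]>52)&(P[:,2]<125)&(jx>90)&(jx<260)&((P[:,:2]-s["ee_pos"][:2])@a<-13)
print(s["clock"],s["ee_pos"],s["grip_force"],m.sum()); 
if m.any(): print("z pct",np.percentile(P[m,2],[2,50,98]),"jx",np.percentile(jx[m],[2,50,98]))
import sys
cv2.imwrite(f"pics/{sys.argv[1]}.png",p[:,:,::-1])
E
python3 k.py k2
```

```text
18.1 [ 518.30631035 -186.61628368   78.75841152] 0.0029918155632913113 1629
z pct [ 53.84821479 101.03503524 106.4402232 ] jx [160.85256074 164.89583163 169.81452021]
```

carry_out(commands=[0,0,0,0,0,0,0,0,0,0,0,0,0,0,0,0,0,0,0,0,0])

```text
clock: 18.4
ee_pos: [518.3, -186.8, 78.8]
orientation: [-180.0, -0.0, 78.2]
contact_force: [0.1, -0.0, -0.4]
opening: 0.1
grip_force: 0.0
```

```bash
python3 k.py k3
```

```text
18.4 [ 518.28215049 -186.76220428   78.76512175] 0.0 1089
z pct [ 56.47641279  98.7035724  100.74405472] jx [132.95344239 138.25785771 156.26463098]
```

The keeper is springing over on its own: the bar has moved on to jig x≈138. I'll back the arm away and look.

To row units: -20 cm / 75 = -0.2667, -16 cm / 75 = -0.2133.

carry_out(commands=[0,-0.0133,0,0,0,0,0,0,-0.0533,0,-0.0267,0,0,0,0,-0.0933,0,-0.0667,0,0,0,0,-0.1333,0,-0.12,0,0,0,0,-0.16,0,-0.1733,0,0,0,0,-0.16,0,-0.2133,0,0,0,0,-0.16,0,-0.2667,0,0,0,0,-0.16,0,-0.2667,0,0,0,0,-0.16,0,-0.2667,0,0,0,0,-0.16,0,-0.2667,0,0,0])

```text
clock: 19.28
ee_pos: [493.3, -304.5, 278.4]
orientation: [-180.0, -0.0, 78.2]
contact_force: [-0.2, 0.0, -0.3]
opening: 0.2
grip_force: 0.0
```

```bash
python3 k.py k4
python3 - <<'E'
from h import *
a=cv2.imread("pics/k4.png")[:,180:460]; q,_=optics.camera("side"); b=cv2.resize(q[110:250,290:420,::-1],None,fx=3.9,fy=3.9)
c=np.zeros((560,392+b.shape[1],3),np.uint8); c[:,:392]=cv2.resize(a,(392,560)); c[:b.shape[0],392:]=b; cv2.imwrite("pics/k5.png",c[:,:800]); print(c.shape)
E
```

```text
19.2833 [ 493.26696499 -304.46903703  278.43273448] 0.0 936
z pct [53.16321791 73.57647552 96.47609074] jx [143.58531231 149.52630828 157.34031411]
(560, 899, 3)
```

View pics/k5.png

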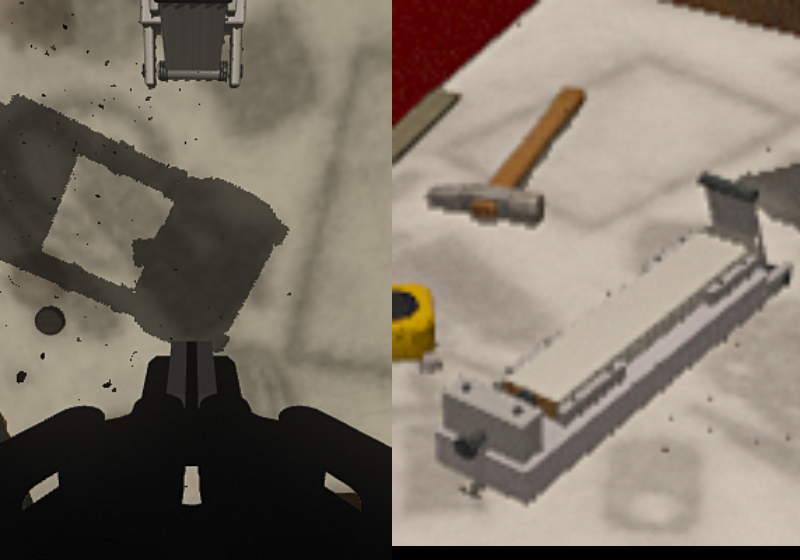

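The side view shows the keeper leaning over the plank's end and the plank sitting against the screw. The bar at jig x≈138 means an angle of about 1.08 rad, within the 1.02–1.36 range given. Bystanders are untouched.

```bash
python3 -c "
from bench import robot
print(robot.close_job())"
```

```text
the job is handed in; nothing more can be done
None
```

The job is handed in: the plank sits on the stop screw, pressed at about 10–11 N for over half a second, and the keeper sprang over by itself to about 1.08 rad, with forces read under 12 N throughout and about 19 s used.

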